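# Lock the stapler's side stop by feel and square the card pad to it

### The arm

A 6-joint arm with a two-finger parallel gripper is mounted at the origin on the work surface. World frame = base frame: x ahead of the robot, y to its left, z up, the work surface at z = 0. Lengths are in m, angles in rad, forces in N, time in s.
With the tool pointing down it reaches from about 0.25 to 0.725 m from the base axis. Payload 9.7 kg.
Tool frame: the origin (TCP) lies midway between the tips of the shut fingers; the grasp point (between the pads) lies 19 mm behind it; z points along the fingers, y is the direction in which the jaws open and shut (so a half turn about z gives the same grasp; the last joint's range is limited). The gripper opens to 85 mm and grips with 20 to 120 N. Pads are 22 mm wide; open, the fingers measure 114 mm over their backs; the gripper's body (76 mm by 85 mm) begins 54 mm behind the grasp point. The pads swing forward as they close: fully open they stand 13 mm farther back than shut.
Start: joints at [-1.238, 0.087, 0.176, 1.66, 0, 1.571], TCP at [0.18, -0.52, 0.231] pointing down, gripper open.
Joint ranges: [-3.13, 3.13], [-0.85, 1.81], [-1.15, 1.24], [-2.2, 2.28], [-1.44, 1.52], [-3.14, 3.14]. Speed limits (rad/s): [2.22, 2.22, 2.57, 3.14, 3.14, 3.14].

### API

Orientations are given as a unit quaternion [w, x, y, z].
In Python, from workcell import get_state, cams, job gives the robot as it stands.
- The arm moves only by the tool carry_out, never from a script. Its argument "deltas" is a list of rows, each an object of numbers: "rx", "ry", "rz": the turn, a rotation vector about the tool's x, y, z in rad; "x", "y", "z": the shift along the tool's x, y, z in m; "gripper": the opening, from 0 (shut) to 1 (fully open). In form: [{"rx": .., "ry": .., "rz": .., "x": .., "y": .., "z": .., "gripper": ..}, ...]. A call has 1 to 8 rows; each row is the pose to reach, as a shift and turn from the pose commanded when the call began, along the tool's axes at that moment; what a row does not reach only later rows make up. A row lasts 1/12 s, in which the tool goes at most 41.7 mm and 7.16 degrees, less where a joint would pass 70% of its speed; a pose out of reach is approached as far as the arm can. A call with a gripper value outside its range is refused whole. The fingers move at their own pace and stop on an object; "newtons" is the grip in N (left out, the last holds). Time passes only in rows, so rows that repeat a pose let the fingers close. It gives the time, the measured TCP pose, the force and the opening at its end, in the units of the state.
- get_state(): the state, without advancing time (a new reading comes with each control period).
- cams.snapshot(name): name is "scene" or "top"; returns a dict with "pixels" (420x560x3 uint8, red, green, blue), "intrinsics" (3x3 intrinsics, pixels), "camera_from_world" (4x4, takes a point from world to camera coordinates). Camera axes: x right, y down, z forward; pixel columns grow to the right and rows downward; lengths in m; the calibration is good to about 2 mm. A picture is of the moment at which its call begins. There is no depth.
- job.close_job(): hands the job in, once; it reports no verdict.
Trained networks look in a picture, given as the dict that the camera call returned (one of the last four; its "shot" number tells which), for a name from the list of things; names that differ only in an ending like _2 or _b are one class to them, and where a whole thing is asked for, a point or a joint stands for the part that bears it (a point fixed in the world has none). Each returns a list of dicts, best first, with "score" (0 to 1); they miss things now and then, are a little off and sometimes report something else, mostly with a low value. They report only what shows in the picture. A call takes as long as a camera call. They do not tell look-alikes from the thing itself.
- cams.spot_in(label, picture): "centre" ([column, row] as shares, 0 to 1, of the picture: columns of its width, rows of its height, amid what is visible of it).
The state is a dict: "time": time; "joints": joint angles; "qvel": joint speeds; "joint_efforts": joint torques, N m; "tcp_pos": TCP position; "tool_rot": TCP orientation; "contact_force": force on the tool from outside, world axes, zero at the start; "ft_torque": the same for the moment, N m; "finger_gap": opening from 0.0 (shut) to 1.0 (fully open).
Only numpy, scipy, OpenCV 4.12 (cv2) and the standard library are available. Lean on these libraries where they do the work, as an engineer would, in place of code of your own. Each camera call takes 0.05 s, during which the arm holds its last target. There are 200 camera calls.

### The job

Get the block stapler ready: with closed fingers in the thumb dish, press lightly and slide the side stop along its rail until you feel its lock pin drop into the hidden locking hole, and press the dish fully home so that the stop is locked. Then slide the card pad along the bed, flat, until one long side lies snug and square against the stop. Push gently (about 10 N is plenty, never as much as 40 N), and leave the other things on the desk where they are.

Things in the scene. Friction and masses are not known exactly. Their poses are not given: they have to be found in the camera images.
- stapler: Grey bench stapler, fixed. Origin: centre of underside. Bed 260 (x) by 480 (y), 20 high. Rail along y at x 35..85, y -160..240, top z 50; housing behind it (x 94..130) 60 high. Dark stapling head on the bed at x 10..120, y -228..-182, 80 high, with an upright lever and ball at x 112, y -205, up to z 201. All mm.
- stop (a joint): Slide of the steel side stop on the rail, 0..0.14 m towards the stapler's +y, hard ends, friction 2 N, stays where left. Saddle centre at stapler x 60 mm, y -30 mm + value. The hidden locking hole differs every time: anywhere from 0.02 to 0.12, either side of the start (rarely right under it), only to be felt. With the pin in, 2.5 mm play either way.
- stop_face (a point): Centre of the stop bar's face that looks to the stapler's -y, towards the pad; axes as the stapler's. Bar 12 mm thick (y), from 22 to 48 mm above the stapler's origin; face from 55 mm on the -x side of this point to 58 mm on the +x side.
- thumb (a joint): Press depth of thumb dish and lock pin, m: 0 up, 0.012 home; stays where left (friction 2 N, no spring). Off the hole the flat 11 mm pin meets a sprung strip after 1.5 mm, which yields 1 mm per 2.5 N for 4 mm, then is solid (0.0055 at most), and can slide on it. Over the 16 mm hole a press of 3 N takes it home; sliding with the strip pressed 2 mm or more, the pin catches in the hole and blocks.
- dish_floor (a point): Centre of the top of the floor of the square black thumb dish on the stop, 86 mm above the stapler's origin when up; moves with the dish; axes as the stapler's. Inside 50 by 50 mm, rims 6 mm thick and 13 mm above the floor; closed fingertips fit inside and push a rim to slide the stop.
- pad: Loose rigid pad of cards between cardboard backs, 140 mm (its x) by 100 mm (its y) by 22 mm high, about 0.25 kg, lying flat on the bed to the -y side of the stop. Origin: centre of its underside. Its side at y = +50 mm is to meet the stop bar's face.
- staple_box: Small cardboard box of staples, 60 x 35 x 30 mm, on the bed near its +y end. Leave alone. Origin: centre of its underside.
- mug: White mug, 80 mm wide, 90 mm high. Leave alone. Origin: centre of its underside.
- spray_can: Spray can, 66 mm wide, 210 mm high. Leave alone. Origin: centre of its underside.
- sanitizer: Clear bottle, 52 mm wide, 120 mm high. Leave alone. Origin: centre of its underside.
- black_case: Flat black case, 200 x 150 x 45 mm. Leave alone. Origin: centre of its underside.
- notebook: White spiral notebook, 210 x 150 x 15 mm, lying flat. Leave alone. Origin: centre of its underside.
Things that resemble listed ones, but are neither listed nor needed, are in the scene too. There is more than one size of the pad; the one meant has the size given above.

How it is judged:
On the way, in this order (a step that is already met when the one before it is completed fails the run):
1. the lock pin is in its hole and the dish fully home (pressed over 10.5 mm) (value of joint thumb above 0.0105 m), for 0.2 s.
2. the pad lies snug and square against the stop (y of pad in the frame of stop_face between -0.055 and -0.046 m and angle between the y axis of pad and the y axis of stapler, either way round below 0.06 rad), for 0.1 s.
At the end, for the whole second after the job is handed in: The dish is home (over 10.5 mm down), the pad lies flat on the bed at rest with its long side against the stop's face (gap under 5 mm), square to the rail within 0.06 rad (all of step 2 and value of joint thumb above 0.0105 m and angle between pad's own z axis and vertical below 0.05 rad and z of pad in the frame of stapler below 0.024 m and linear speed of pad below 0.01 m/s and velocity of joint stop below 0.005 m/s); the robot touches nothing.
It fails at once if the stop or its dish was pushed with more than 40 N (contact force between the fingers and stop above 40 N).
It fails at once if the pad was pushed with more than 40 N (contact force between the fingers and pad above 40 N).
It fails at once if one of the other things on the desk was moved more than 20 mm (distance of any of staple_box, mug, spray_can, sanitizer, black_case, notebook from where it was at the start of the episode above 0.02 m).
It also fails if it takes over 72 s, if anything falls off the work surface, if the arm or the gripper's body presses on something with over 40 N, if the wrist force passes 120 N, or if a joint passes its speed limit or range.

## Working session

There is one attempt and no reset: what is moved stays moved. The work goes in short steps, Python scripts to look and compute and a tool call to move; the robot and the scene stay as the last step left them, time stands still between calls to the robot, and variables do not carry over. Pictures are saved under pics/ and viewed, about 8 in all and at most 12, crops included, and the job is handed in when it is done.

Besides the shell and the picture viewer there is one more tool, called after ">>>" in YAML: its name, and indented under it one key for each argument. carry_out: Moves the arm, as the interface text tells. Its arguments: {"type":"object","properties":{"deltas":{"type":"array","items":{"type":"object","properties":{"rx":{"type":"number"},"ry":{"type":"number"},"rz":{"type":"number"},"x":{"type":"number"},"y":{"type":"number"},"z":{"type":"number"},"gripper":{"type":"number"}}}},"newtons":{"type":"number"}},"required":["deltas"]}

```bash
mkdir -p pics; cat > h.py <<'E'
from workcell import get_state, cams, job
import numpy as np, cv2
def ray(p,uv):
    K=np.array(p["intrinsics"]);T=np.array(p["camera_from_world"]);R=T[:3,:3];o=-R.T@T[:3,3]
    return o,R.T@np.linalg.inv(K)@np.array([uv[0],uv[1],1.])
def atz(p,uv,z):
    o,d=ray(p,uv);return o+d*(z-o[2])/d[2]
def proj(p,X):
    K=np.array(p["intrinsics"]);T=np.array(p["camera_from_world"]);c=np.asarray(X)@T[:3,:3].T+T[:3,3]
    q=c@K.T;return q[...,:2]/q[...,2:]
def save(p,n,crop=None,s=1):
    im=p["pixels"][:,:,::-1]
    if crop: im=im[crop[1]:crop[3],crop[0]:crop[2]]
    cv2.imwrite("pics/"+n,cv2.resize(im,None,fx=s,fy=s,interpolation=cv2.INTER_CUBIC))
E
python3 - <<'E'
from h import *
s=get_state();print(s)
for n in("scene","top"):
    p=cams.snapshot(n);save(p,n+"1.png",s=1.42)
    T=np.array(p["camera_from_world"]);print(n,-T[:3,:3].T@T[:3,3])
    for l in("stapler","stop","dish_floor","pad","staple_box"):
        for d in cams.spot_in(l,p)[:4]:
            uv=np.array(d["centre"])*[560,420];print(l,round(d["score"],2),uv.round(),atz(p,uv,.03).round(3))
E
```

```text
{'time': 0.0, 'joints': array([-1.23797344e+00,  8.74585411e-02,  1.75140110e-01,  1.65979051e+00,
        1.57310089e-05,  1.57079312e+00]), 'qvel': array([-3.86212187e-05, -1.58040654e-03,  2.13544974e-04,  8.41255920e-04,
        1.05230459e-03,  4.49676886e-04]), 'joint_efforts': array([ 2.05662240e-03, -5.20398045e+01,  4.64799392e+01,  1.65025686e-02,
        1.79854292e-04,  2.18168464e-05]), 'tcp_pos': array([ 0.17962307, -0.51960565,  0.23058697]), 'tool_rot': array([-6.48545415e-04,  9.86185062e-01,  1.65645985e-01, -1.00956040e-04]), 'contact_force': array([ 0.72005288, -0.38155676,  0.86744065]), 'ft_torque': array([ 0.00163696, -0.0289699 , -0.01654365]), 'finger_gap': 0.9968310082663538}
scene [1.14165292 0.21843631 1.04525539]
stop 0.61 [301. 254.] [0.544 0.041 0.03 ]
dish_floor 0.62 [303. 253.] [0.539 0.044 0.03 ]
pad 0.89 [408. 203.] [0.211 0.298 0.03 ]
pad 0.64 [283. 224.] [ 0.466 -0.055  0.03 ]
pad 0.56 [158. 158.] [ 0.377 -0.598  0.03 ]
pad 0.42 [414. 235.] [0.331 0.344 0.03 ]
staple_box 0.69 [372. 263.] [0.485 0.248 0.03 ]
top [ 0.27797475 -0.0780653   1.51532748]
stapler 0.91 [232. 193.] [0.534 0.084 0.03 ]
stop 0.74 [240. 183.] [0.567 0.055 0.03 ]
stop 0.63 [241. 177.] [0.59  0.052 0.03 ]
dish_floor 0.65 [241. 178.] [0.584 0.053 0.03 ]
pad 0.87 [272. 215.] [ 0.451 -0.056  0.03 ]
pad 0.57 [428. 239.] [ 0.362 -0.593  0.03 ]
pad 0.57 [168. 302.] [0.159 0.302 0.03 ]
staple_box 0.51 [185. 207.] [0.486 0.248 0.03 ]
```

View pics/scene1.png

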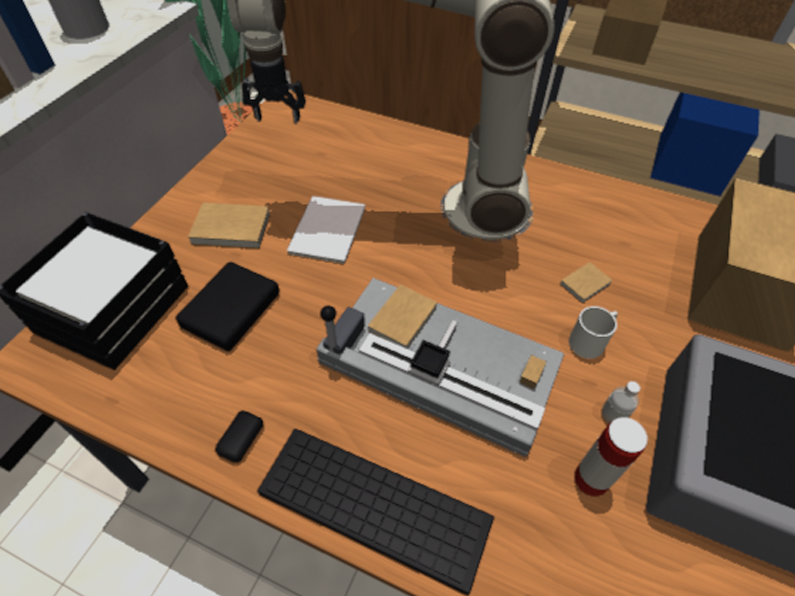

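```bash
python3 - <<'E'
import cv2
im=cv2.imread("pics/top1.png");im=im[int(110*1.42):int(300*1.42),int(130*1.42):int(350*1.42)]
cv2.imwrite("pics/topc.png",cv2.resize(im,None,fx=2.5,fy=2.2))
E
python3 - <<'E'
from h import *
p=cams.snapshot("top");save(p,"topc2.png",(140,120,340,270),4)
E
```

```text
(no output)
```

View pics/topc2.png

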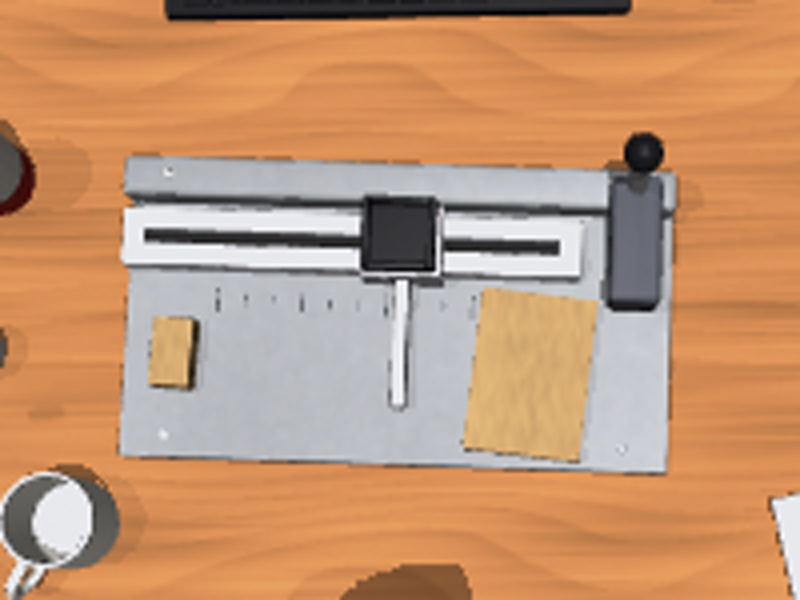

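The scene picture shows the stapler mid-desk, with the stop about mid-rail. In the top crop the dish is centred near (401,235), the bar is at x≈399, the pad has corners (483,288), (598,300), (580,461), (464,448), and the lever ball is at (643,153).

```bash
python3 - <<'E'
from h import *
from scipy.optimize import least_squares
p=cams.snapshot("top")
c=lambda a:np.array(a)/4+[140,120]
L=np.array([[-130,240,20],[-130,-240,20],[130,240,60],[130,-240,60],[35,240,50],[85,240,50]])/1e3
U=c([[120,457],[667,472],[127,157],[676,172],[122,265],[124,207]])
def W(q,X):
    X=np.asarray(X);C,S=np.cos(q[2]),np.sin(q[2]);return np.c_[q[0]+C*X[:,0]-S*X[:,1],q[1]+S*X[:,0]+C*X[:,1],X[:,2]]
r=least_squares(lambda q:(proj(p,W(q,L))-U).ravel(),[.53,.08,0]);q=r.x;print(q,r.fun.round(1))
def S(q,P):
    d=np.atleast_2d(P)[:,:2]-q[:2];C,Sn=np.cos(q[2]),np.sin(q[2]);return np.c_[C*d[:,0]+Sn*d[:,1],-Sn*d[:,0]+C*d[:,1]]
pc=np.array([atz(p,u,.042) for u in c([[483,288],[598,300],[580,461],[464,448]])])
print("pad",pc.round(3),pc.mean(0),S(q,pc).round(4),S(q,pc.mean(0)));print([np.linalg.norm(pc[i]-pc[i-1]).round(3) for i in range(4)])
d=np.array([atz(p,u,.099) for u in c([[362,198],[438,198],[440,272],[360,270]])]);print("dish",d.mean(0),S(q,d.mean(0)),S(q,d))
b=np.array([atz(p,u,.048) for u in c([[391,405],[405,407],[411,285],[393,285]])]);print("bar",S(q,b))
np.save("q.npy",q)
E
```

```text
[ 0.51032131  0.05685412 -0.04352291] [-0.4  0.2  0.6  0.6 -0.7 -0.6  0.7 -0.5 -0.3 -0.   0.   0.3]
pad [[ 0.532 -0.018  0.042]
 [ 0.52  -0.117  0.042]
 [ 0.381 -0.1    0.042]
 [ 0.394 -0.     0.042]] [ 0.45680211 -0.05885146  0.042     ] [[ 0.0252 -0.0738]
 [ 0.0176 -0.1737]
 [-0.1224 -0.162 ]
 [-0.1142 -0.0623]] [[-0.04843427 -0.11792459]]
[np.float64(0.14), np.float64(0.1), np.float64(0.14), np.float64(0.1)]
dish [0.56891644 0.0488102  0.099     ] [[ 0.05888963 -0.00548687]] [[ 0.08901049  0.0276436 ]
 [ 0.09082627 -0.03614059]
 [ 0.02798147 -0.0401656 ]
 [ 0.02774029  0.0267151 ]]
bar [[-0.07961941  0.00130638]
 [-0.08098359 -0.01076774]
 [ 0.02502873 -0.01175859]
 [ 0.02457717  0.00380069]]
```

```bash
cat >> h.py <<'E'
from scipy.spatial.transform import Rotation as Ro
def go(x,y,z,turn=True):
    "delta in tool axes for target in stapler coords (m), jaws along stapler x"
    q=np.load("q.npy");C,S=np.cos(q[2]),np.sin(q[2]);s=get_state();w=s["tool_rot"]
    R=Ro.from_quat([w[1],w[2],w[3],w[0]])
    t=np.array([q[0]+C*x-S*y,q[1]+S*x+C*y,z])
    yaw=np.pi/2+q[2];X=np.array([np.cos(yaw),np.sin(yaw),0]);Z=np.array([0,0,-1.])
    D=Ro.from_matrix(np.c_[X,np.cross(Z,X),Z])
    print("delta",R.inv().apply(t-s["tcp_pos"]).round(4),"rot",(R.inv()*D).as_rotvec().round(4),"t",s["time"])
E
python3 -c "
from h import *
go(.06,-.0055,.2)"
```

```text
delta [ 0.5547 -0.4099  0.0313] rot [ 0.      0.     -1.1945] t 0.7
```

>>> carry_out:
  deltas:
    - {"x": 0.02, "y": -0.015, "gripper": 0}
    - {"x": 0.05, "y": -0.035, "rz": -0.1, "gripper": 0}
    - {"x": 0.085, "y": -0.06, "rz": -0.2, "gripper": 0}
    - {"x": 0.12, "y": -0.087, "rz": -0.32, "gripper": 0}
    - {"x": 0.155, "y": -0.112, "rz": -0.44, "gripper": 0}
    - {"x": 0.19, "y": -0.137, "rz": -0.56, "gripper": 0}
    - {"x": 0.225, "y": -0.162, "rz": -0.68, "gripper": 0}
    - {"x": 0.26, "y": -0.187, "rz": -0.8, "gripper": 0}

```text
schema error: expected keys rx, ry, rz, x, y, z, gripper
```

```bash
python3 -c "
from h import *
go(.06,-.0055,.18)"
```

```text
delta [ 0.5547 -0.4099  0.0513] rot [ 0.      0.     -1.1945] t 0.7
```

All keys are required.

>>> carry_out:
  deltas:
    - {"rx": 0, "ry": 0, "rz": -0.1, "x": 0.03, "y": -0.022, "z": 0, "gripper": 0}
    - {"rx": 0, "ry": 0, "rz": -0.22, "x": 0.062, "y": -0.046, "z": 0, "gripper": 0}
    - {"rx": 0, "ry": 0, "rz": -0.34, "x": 0.095, "y": -0.07, "z": 0, "gripper": 0}
    - {"rx": 0, "ry": 0, "rz": -0.46, "x": 0.128, "y": -0.095, "z": 0, "gripper": 0}
    - {"rx": 0, "ry": 0, "rz": -0.58, "x": 0.16, "y": -0.118, "z": 0, "gripper": 0}
    - {"rx": 0, "ry": 0, "rz": -0.7, "x": 0.193, "y": -0.143, "z": 0, "gripper": 0}
    - {"rx": 0, "ry": 0, "rz": -0.82, "x": 0.226, "y": -0.167, "z": 0, "gripper": 0}
    - {"rx": 0, "ry": 0, "rz": -0.94, "x": 0.26, "y": -0.192, "z": 0, "gripper": 0}

```text
time: 1.37
tcp_pos: [0.363, -0.2521, 0.2316]
tool_rot: [0.0, 0.803, 0.597, 0.0]
contact_force: [1.8, -0.5, 0.5]
finger_gap: 0.003
```

```bash
python3 -c "
from h import *
go(.06,-.0055,.18)"
```

```text
delta [0.3478 0.1114 0.0516] rot [ 0.0008  0.0004 -0.249 ] t 1.3667
```

>>> carry_out:
  deltas:
    - {"rx": 0, "ry": 0, "rz": -0.1, "x": 0.037, "y": 0.012, "z": 0.004, "gripper": 0}
    - {"rx": 0, "ry": 0, "rz": -0.2, "x": 0.075, "y": 0.024, "z": 0.01, "gripper": 0}
    - {"rx": 0, "ry": 0, "rz": -0.249, "x": 0.112, "y": 0.036, "z": 0.016, "gripper": 0}
    - {"rx": 0, "ry": 0, "rz": -0.249, "x": 0.15, "y": 0.048, "z": 0.022, "gripper": 0}
    - {"rx": 0, "ry": 0, "rz": -0.249, "x": 0.188, "y": 0.06, "z": 0.027, "gripper": 0}
    - {"rx": 0, "ry": 0, "rz": -0.249, "x": 0.225, "y": 0.072, "z": 0.032, "gripper": 0}
    - {"rx": 0, "ry": 0, "rz": -0.249, "x": 0.263, "y": 0.084, "z": 0.038, "gripper": 0}
    - {"rx": 0, "ry": 0, "rz": -0.249, "x": 0.3, "y": 0.096, "z": 0.044, "gripper": 0}

```text
time: 2.03
tcp_pos: [0.5431, 0.0068, 0.1872]
tool_rot: [0.0, 0.724, 0.69, 0.0]
contact_force: [-0.3, -0.9, 0.9]
finger_gap: 0.001
```

```bash
python3 -c "
from h import *
go(.06,-.0055,.14)"
```

```text
delta [0.0432 0.0248 0.0472] rot [ 0.0007 -0.     -0.0051] t 2.0333
```

>>> carry_out:
  deltas:
    - {"rx": 0, "ry": 0, "rz": 0, "x": 0.02, "y": 0.012, "z": 0.02, "gripper": 0}
    - {"rx": 0, "ry": 0, "rz": 0, "x": 0.042, "y": 0.024, "z": 0.04, "gripper": 0}
    - {"rx": 0, "ry": 0, "rz": 0, "x": 0.042, "y": 0.024, "z": 0.047, "gripper": 0}
    - {"rx": 0, "ry": 0, "rz": 0, "x": 0.042, "y": 0.024, "z": 0.047, "gripper": 0}
    - {"rx": 0, "ry": 0, "rz": 0, "x": 0.042, "y": 0.024, "z": 0.047, "gripper": 0}

```text
time: 2.45
tcp_pos: [0.5679, 0.0452, 0.1403]
tool_rot: [-0.0, 0.724, 0.69, -0.0]
contact_force: [-0.6, -0.1, 1.1]
finger_gap: -0.004
```

```bash
python3 - <<'E'
from h import *
go(.06,-.0055,.09)
a=cams.snapshot("top");b=cams.snapshot("scene")
im=np.hstack([cv2.resize(a["pixels"][150:210,210:280],(400,343)),cv2.resize(b["pixels"][190:290,250:350],(400,343))])[:,:,::-1]
cv2.imwrite("pics/d1.png",im)
E
```

```text
delta [0.0037 0.002  0.0503] rot [-0.0008  0.0003 -0.0052] t 2.45
```

View pics/d1.png

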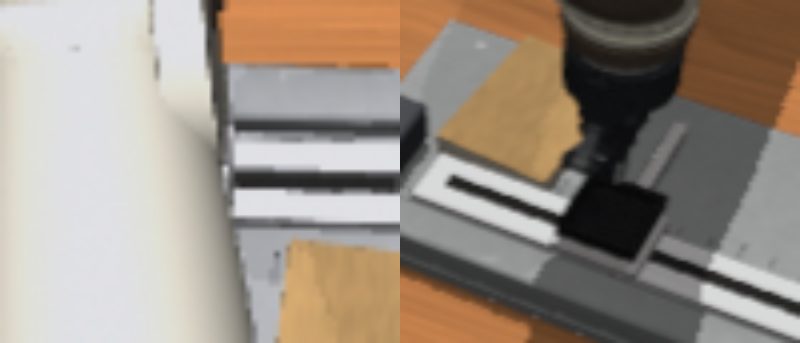

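The arm hides the stop from the top camera. In the scene view the fingertips hang just above the dish, as they should at this height. I'll descend.

>>> carry_out:
  deltas:
    - {"rx": 0, "ry": 0, "rz": -0.005, "x": 0.004, "y": 0.002, "z": 0.015, "gripper": 0}
    - {"rx": 0, "ry": 0, "rz": -0.005, "x": 0.004, "y": 0.002, "z": 0.03, "gripper": 0}
    - {"rx": 0, "ry": 0, "rz": -0.005, "x": 0.004, "y": 0.002, "z": 0.038, "gripper": 0}
    - {"rx": 0, "ry": 0, "rz": -0.005, "x": 0.004, "y": 0.002, "z": 0.043, "gripper": 0}
    - {"rx": 0, "ry": 0, "rz": -0.005, "x": 0.004, "y": 0.002, "z": 0.048, "gripper": 0}
    - {"rx": 0, "ry": 0, "rz": -0.005, "x": 0.004, "y": 0.002, "z": 0.05, "gripper": 0}
    - {"rx": 0, "ry": 0, "rz": -0.005, "x": 0.004, "y": 0.002, "z": 0.05, "gripper": 0}

```text
time: 3.13
tcp_pos: [0.5705, 0.0492, 0.0905]
tool_rot: [0.0, 0.723, 0.691, 0.0]
contact_force: [0.0, 0.1, 0.1]
finger_gap: -0.0
```

>>> carry_out:
  deltas:
    - {"rx": 0, "ry": 0, "rz": 0, "x": 0, "y": 0, "z": 0.002, "gripper": 0}
    - {"rx": 0, "ry": 0, "rz": 0, "x": 0, "y": 0, "z": 0.004, "gripper": 0}
    - {"rx": 0, "ry": 0, "rz": 0, "x": 0, "y": 0, "z": 0.004, "gripper": 0}

```text
time: 3.38
tcp_pos: [0.5705, 0.0494, 0.0862]
tool_rot: [0.0, 0.722, 0.691, -0.0]
contact_force: [0.1, -0.1, 0.3]
finger_gap: 0.003
```

>>> carry_out:
  deltas:
    - {"rx": 0, "ry": 0, "rz": 0, "x": 0, "y": 0, "z": 0.002, "gripper": 0}
    - {"rx": 0, "ry": 0, "rz": 0, "x": 0, "y": 0, "z": 0.002, "gripper": 0}
    - {"rx": 0, "ry": 0, "rz": 0, "x": 0, "y": 0, "z": 0.002, "gripper": 0}

```text
time: 3.63
tcp_pos: [0.5705, 0.0494, 0.0843]
tool_rot: [0.0, 0.722, 0.691, 0.0]
contact_force: [0.1, 0.1, 1.4]
finger_gap: -0.0
```

>>> carry_out:
  deltas:
    - {"rx": 0, "ry": 0, "rz": 0, "x": 0, "y": 0, "z": 0.001, "gripper": 0}
    - {"rx": 0, "ry": 0, "rz": 0, "x": 0, "y": 0, "z": 0.002, "gripper": 0}
    - {"rx": 0, "ry": 0, "rz": 0, "x": 0, "y": 0, "z": 0.002, "gripper": 0}

```text
time: 3.88
tcp_pos: [0.5705, 0.0494, 0.0826]
tool_rot: [0.0, 0.722, 0.691, 0.0]
contact_force: [-1.1, 0.4, 3.4]
finger_gap: 0.002
```

>>> carry_out:
  deltas:
    - {"rx": 0, "ry": 0, "rz": 0, "x": 0, "y": 0, "z": 0.001, "gripper": 0}
    - {"rx": 0, "ry": 0, "rz": 0, "x": 0, "y": 0, "z": 0.001, "gripper": 0}
    - {"rx": 0, "ry": 0, "rz": 0, "x": 0, "y": 0, "z": 0.001, "gripper": 0}

```text
time: 4.13
tcp_pos: [0.5706, 0.0494, 0.0818]
tool_rot: [0.0, 0.722, 0.691, 0.0]
contact_force: [-2.6, -0.1, 5.0]
finger_gap: -0.001
```

>>> carry_out:
  deltas:
    - {"rx": 0, "ry": 0, "rz": 0, "x": 0, "y": 0, "z": 0.0015, "gripper": 0}
    - {"rx": 0, "ry": 0, "rz": 0, "x": 0, "y": 0, "z": 0.0015, "gripper": 0}
    - {"rx": 0, "ry": 0, "rz": 0, "x": 0, "y": 0, "z": 0.0015, "gripper": 0}

```text
time: 4.38
tcp_pos: [0.5706, 0.0494, 0.0805]
tool_rot: [0.0, 0.722, 0.691, 0.0]
contact_force: [-2.7, -0.2, 7.1]
finger_gap: -0.003
```

>>> carry_out:
  deltas:
    - {"rx": 0, "ry": 0, "rz": 0, "x": 0.002, "y": 0, "z": 0, "gripper": 0}
    - {"rx": 0, "ry": 0, "rz": 0, "x": 0.004, "y": 0, "z": 0, "gripper": 0}
    - {"rx": 0, "ry": 0, "rz": 0, "x": 0.006, "y": 0, "z": 0, "gripper": 0}
    - {"rx": 0, "ry": 0, "rz": 0, "x": 0.008, "y": 0, "z": 0, "gripper": 0}

```text
time: 4.72
tcp_pos: [0.5714, 0.0565, 0.0806]
tool_rot: [0.001, 0.723, 0.691, -0.0]
contact_force: [-0.9, -5.6, 6.2]
finger_gap: 0.005
```

```bash
cat > q.py <<'E'
from h import *
q=np.load("q.npy");s=get_state();d=s["tcp_pos"][:2]-q[:2];C,S=np.cos(q[2]),np.sin(q[2])
f=s["contact_force"];print("stap xy",(C*d[0]+S*d[1]).round(4),(-S*d[0]+C*d[1]).round(4),"z",s["tcp_pos"][2].round(4),"f",f.round(1),"tau",s["ft_torque"].round(2))
p=cams.snapshot("scene")
for l in("stop","dish_floor"):
  for o in cams.spot_in(l,p)[:2]:
    uv=np.array(o["centre"])*[560,420];P=atz(p,uv,.09)[:2]-q[:2];print(l,round(o["score"],2),uv.round(1),"y",(-S*P[0]+C*P[1]).round(4))
E
python3 q.py
```

```text
stap xy 0.061 0.0023 z 0.0806 f [-0.9 -5.6  6.2] tau [-1.14  0.18 -0.02]
stop 0.67 [302.3 259.8] y 0.0091
dish_floor 0.51 [157.5 213.4] y -0.4608
dish_floor 0.5 [303.9 259.5] y 0.0128
```

>>> carry_out:
  deltas:
    - {"rx": 0, "ry": 0, "rz": 0, "x": 0.002, "y": 0, "z": 0, "gripper": 0}
    - {"rx": 0, "ry": 0, "rz": 0, "x": 0.004, "y": 0, "z": 0, "gripper": 0}
    - {"rx": 0, "ry": 0, "rz": 0, "x": 0.005, "y": 0, "z": 0, "gripper": 0}
    - {"rx": 0, "ry": 0, "rz": 0, "x": 0.005, "y": 0, "z": 0, "gripper": 0}

```text
time: 5.2
tcp_pos: [0.5716, 0.0617, 0.0806]
tool_rot: [0.001, 0.723, 0.691, 0.0]
contact_force: [-0.5, -3.9, 6.3]
finger_gap: 0.001
```

```bash
python3 q.py; python3 - <<'E'
from h import *
b=cams.snapshot("scene");save(b,"s2.png",(230,180,370,285),5.5)
E
```

```text
stap xy 0.061 0.0075 z 0.0806 f [-0.5 -3.9  6.3] tau [-0.89  0.04  0.02]
stop 0.63 [298.3 259.8] y -0.0011
dish_floor 0.82 [297.9 260.5] y -0.0011
```

View pics/s2.png

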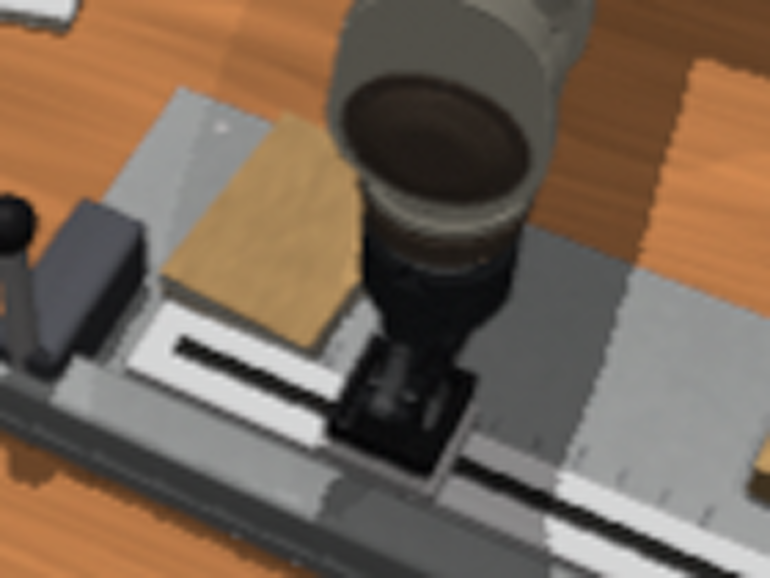

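```bash
cat > dl.py <<'E'
from h import *
q=np.load("q.npy");C,S=np.cos(q[2]),np.sin(q[2])
p=cams.snapshot("scene")
def pix(x,y,z): return proj(p,[q[0]+C*x-S*y,q[1]+S*x+C*y,z])
for yc in(-.0055,0,.0055,.01):
    print(yc,[((pix(x,yc+y,.095)-[230,180])*5.5).round() for x,y in((.091,.031),(.091,-.031),(.029,.031))])
E
python3 dl.py
```

```text
-0.0055 [array([423., 454.]), array([314., 407.]), array([471., 363.])]
0 [array([433., 458.]), array([324., 411.]), array([480., 366.])]
0.0055 [array([443., 463.]), array([333., 416.]), array([490., 370.])]
0.01 [array([451., 466.]), array([341., 419.]), array([498., 374.])]
```

The fingers are inside the dish. The stop is being dragged and now sits at about y≈0, a bit behind the fingers. I'll step on, watching Fz and Fy.

>>> carry_out:
  deltas:
    - {"rx": 0, "ry": 0, "rz": 0, "x": 0.002, "y": 0, "z": 0, "gripper": 0}
    - {"rx": 0, "ry": 0, "rz": 0, "x": 0.004, "y": 0, "z": 0, "gripper": 0}
    - {"rx": 0, "ry": 0, "rz": 0, "x": 0.006, "y": 0, "z": 0, "gripper": 0}
    - {"rx": 0, "ry": 0, "rz": 0, "x": 0.007, "y": 0, "z": 0, "gripper": 0}

```text
time: 5.78
tcp_pos: [0.5719, 0.0681, 0.0806]
tool_rot: [0.002, 0.723, 0.691, -0.0]
contact_force: [-0.2, -8.0, 7.9]
finger_gap: 0.005
```

>>> carry_out:
  deltas:
    - {"rx": 0, "ry": 0, "rz": 0, "x": 0.002, "y": 0, "z": 0, "gripper": 0}
    - {"rx": 0, "ry": 0, "rz": 0, "x": 0.004, "y": 0, "z": 0, "gripper": 0}
    - {"rx": 0, "ry": 0, "rz": 0, "x": 0.005, "y": 0, "z": 0, "gripper": 0}

```text
time: 6.03
tcp_pos: [0.5721, 0.073, 0.0806]
tool_rot: [0.002, 0.723, 0.691, -0.0]
contact_force: [-0.7, -8.6, 6.5]
finger_gap: 0.002
```

>>> carry_out:
  deltas:
    - {"rx": 0, "ry": 0, "rz": 0, "x": 0.002, "y": 0, "z": 0, "gripper": 0}
    - {"rx": 0, "ry": 0, "rz": 0, "x": 0.004, "y": 0, "z": 0, "gripper": 0}
    - {"rx": 0, "ry": 0, "rz": 0, "x": 0.006, "y": 0, "z": 0, "gripper": 0}
    - {"rx": 0, "ry": 0, "rz": 0, "x": 0.007, "y": 0, "z": 0, "gripper": 0}

```text
time: 6.37
tcp_pos: [0.5725, 0.08, 0.0806]
tool_rot: [0.002, 0.723, 0.691, -0.0]
contact_force: [0.5, -8.1, 6.2]
finger_gap: -0.002
```

>>> carry_out:
  deltas:
    - {"rx": 0, "ry": 0, "rz": 0, "x": 0, "y": 0, "z": 0.0008, "gripper": 0}
    - {"rx": 0, "ry": 0, "rz": 0, "x": 0.002, "y": 0, "z": 0.0008, "gripper": 0}
    - {"rx": 0, "ry": 0, "rz": 0, "x": 0.004, "y": 0, "z": 0.0008, "gripper": 0}
    - {"rx": 0, "ry": 0, "rz": 0, "x": 0.006, "y": 0, "z": 0.0008, "gripper": 0}
    - {"rx": 0, "ry": 0, "rz": 0, "x": 0.007, "y": 0, "z": 0.0008, "gripper": 0}

```text
time: 6.78
tcp_pos: [0.5728, 0.0865, 0.0804]
tool_rot: [0.002, 0.723, 0.691, -0.0]
contact_force: [-1.9, -11.0, 11.1]
finger_gap: 0.001
```

>>> carry_out:
  deltas:
    - {"rx": 0, "ry": 0, "rz": 0, "x": 0.001, "y": 0, "z": -0.0007, "gripper": 0}
    - {"rx": 0, "ry": 0, "rz": 0, "x": 0.003, "y": 0, "z": -0.0007, "gripper": 0}
    - {"rx": 0, "ry": 0, "rz": 0, "x": 0.005, "y": 0, "z": -0.0007, "gripper": 0}
    - {"rx": 0, "ry": 0, "rz": 0, "x": 0.007, "y": 0, "z": -0.0007, "gripper": 0}

```text
time: 7.12
tcp_pos: [0.5731, 0.0939, 0.0807]
tool_rot: [0.002, 0.723, 0.691, -0.0]
contact_force: [-1.0, -9.0, 8.6]
finger_gap: -0.0
```

>>> carry_out:
  deltas:
    - {"rx": 0, "ry": 0, "rz": 0, "x": 0.002, "y": 0, "z": 0, "gripper": 0}
    - {"rx": 0, "ry": 0, "rz": 0, "x": 0.004, "y": 0, "z": 0, "gripper": 0}
    - {"rx": 0, "ry": 0, "rz": 0, "x": 0.006, "y": 0, "z": 0, "gripper": 0}
    - {"rx": 0, "ry": 0, "rz": 0, "x": 0.007, "y": 0, "z": 0, "gripper": 0}

```text
time: 7.45
tcp_pos: [0.5735, 0.1011, 0.0808]
tool_rot: [0.002, 0.723, 0.691, -0.0]
contact_force: [-0.8, -7.7, 9.1]
finger_gap: 0.0
```

>>> carry_out:
  deltas:
    - {"rx": 0, "ry": 0, "rz": 0, "x": 0.002, "y": 0, "z": 0, "gripper": 0}
    - {"rx": 0, "ry": 0, "rz": 0, "x": 0.004, "y": 0, "z": 0, "gripper": 0}
    - {"rx": 0, "ry": 0, "rz": 0, "x": 0.006, "y": 0, "z": 0, "gripper": 0}
    - {"rx": 0, "ry": 0, "rz": 0, "x": 0.007, "y": 0, "z": 0, "gripper": 0}

```text
time: 7.78
tcp_pos: [0.5738, 0.1081, 0.0808]
tool_rot: [0.002, 0.723, 0.691, -0.0]
contact_force: [-0.9, -8.2, 9.6]
finger_gap: 0.003
```

>>> carry_out:
  deltas:
    - {"rx": 0, "ry": 0, "rz": 0, "x": 0.002, "y": 0, "z": 0, "gripper": 0}
    - {"rx": 0, "ry": 0, "rz": 0, "x": 0.004, "y": 0, "z": 0, "gripper": 0}
    - {"rx": 0, "ry": 0, "rz": 0, "x": 0.006, "y": 0, "z": 0, "gripper": 0}
    - {"rx": 0, "ry": 0, "rz": 0, "x": 0.007, "y": 0, "z": 0, "gripper": 0}

```text
time: 8.12
tcp_pos: [0.5741, 0.1151, 0.0808]
tool_rot: [0.002, 0.723, 0.691, -0.0]
contact_force: [-0.6, -8.2, 9.7]
finger_gap: -0.002
```

>>> carry_out:
  deltas:
    - {"rx": 0, "ry": 0, "rz": 0, "x": 0.002, "y": 0, "z": 0, "gripper": 0}
    - {"rx": 0, "ry": 0, "rz": 0, "x": 0.004, "y": 0, "z": 0, "gripper": 0}
    - {"rx": 0, "ry": 0, "rz": 0, "x": 0.006, "y": 0, "z": 0, "gripper": 0}
    - {"rx": 0, "ry": 0, "rz": 0, "x": 0.007, "y": 0, "z": 0, "gripper": 0}

```text
time: 8.45
tcp_pos: [0.5744, 0.1221, 0.0808]
tool_rot: [0.002, 0.723, 0.691, -0.0]
contact_force: [-1.5, -8.6, 8.7]
finger_gap: 0.002
```

```bash
python3 q.py; python3 - <<'E'
from h import *
b=cams.snapshot("scene");save(b,"s3.png",(230,180,400,300),4.6)
E
```

```text
stap xy 0.0612 0.068 z 0.0808 f [-1.5 -8.6  8.7] tau [-1.65  0.13  0.  ]
stop 0.94 [313.7 267.1] y 0.0475
dish_floor 0.57 [316.8 263.2] y 0.0503
```

View pics/s3.png

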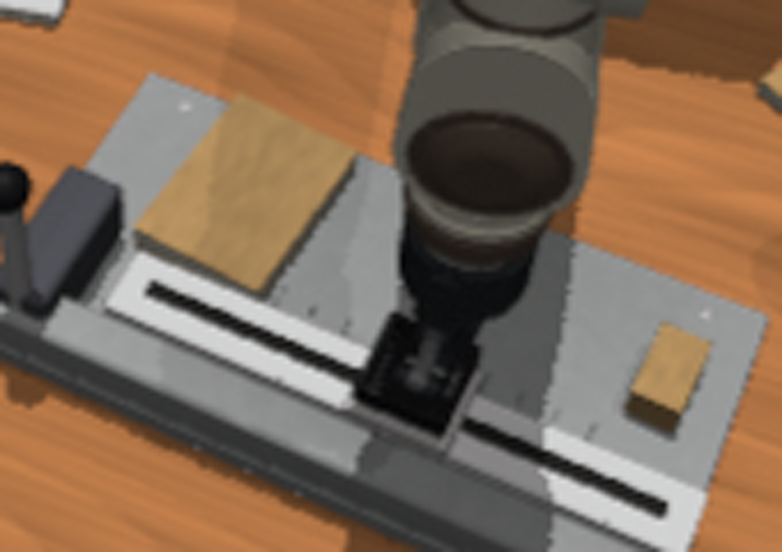

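The stop follows the fingers, now at y≈0.055, and the pad hasn't moved. I'll continue.

>>> carry_out:
  deltas:
    - {"rx": 0, "ry": 0, "rz": 0, "x": 0.002, "y": 0, "z": 0, "gripper": 0}
    - {"rx": 0, "ry": 0, "rz": 0, "x": 0.004, "y": 0, "z": 0, "gripper": 0}
    - {"rx": 0, "ry": 0, "rz": 0, "x": 0.006, "y": 0, "z": 0, "gripper": 0}
    - {"rx": 0, "ry": 0, "rz": 0, "x": 0.007, "y": 0, "z": 0, "gripper": 0}

```text
time: 8.98
tcp_pos: [0.5747, 0.1298, 0.0803]
tool_rot: [0.001, 0.723, 0.691, 0.0]
contact_force: [3.2, -1.1, 1.7]
finger_gap: 0.0
```

Fz and Fy both dropped, so the pin is in the hole. I'll press home.

>>> carry_out:
  deltas:
    - {"rx": 0, "ry": 0, "rz": 0, "x": 0, "y": 0, "z": 0.001, "gripper": 0}
    - {"rx": 0, "ry": 0, "rz": 0, "x": 0, "y": 0, "z": 0.002, "gripper": 0}
    - {"rx": 0, "ry": 0, "rz": 0, "x": 0, "y": 0, "z": 0.003, "gripper": 0}
    - {"rx": 0, "ry": 0, "rz": 0, "x": 0, "y": 0, "z": 0.003, "gripper": 0}

```text
time: 9.32
tcp_pos: [0.5739, 0.1302, 0.0762]
tool_rot: [-0.0, 0.723, 0.691, -0.0]
contact_force: [0.5, -2.6, 0.5]
finger_gap: -0.001
```

>>> carry_out:
  deltas:
    - {"rx": 0, "ry": 0, "rz": 0, "x": 0, "y": 0, "z": 0.001, "gripper": 0}
    - {"rx": 0, "ry": 0, "rz": 0, "x": 0, "y": 0, "z": 0.002, "gripper": 0}
    - {"rx": 0, "ry": 0, "rz": 0, "x": 0, "y": 0, "z": 0.003, "gripper": 0}
    - {"rx": 0, "ry": 0, "rz": 0, "x": 0, "y": 0, "z": 0.003, "gripper": 0}
    - {"rx": 0, "ry": 0, "rz": 0, "x": 0, "y": 0, "z": 0.003, "gripper": 0}

```text
time: 9.73
tcp_pos: [0.5739, 0.1304, 0.074]
tool_rot: [-0.0, 0.722, 0.691, 0.0]
contact_force: [-0.2, -1.5, 4.4]
finger_gap: -0.002
```

>>> carry_out:
  deltas:
    - {"rx": 0, "ry": 0, "rz": 0, "x": -0.001, "y": 0, "z": 0.0008, "gripper": 0}
    - {"rx": 0, "ry": 0, "rz": 0, "x": -0.001, "y": 0, "z": 0.0008, "gripper": 0}
    - {"rx": 0, "ry": 0, "rz": 0, "x": -0.001, "y": 0, "z": 0.0008, "gripper": 0}

```text
time: 9.98
tcp_pos: [0.574, 0.13, 0.074]
tool_rot: [-0.0, 0.722, 0.692, 0.001]
contact_force: [-1.4, 0.7, 9.6]
finger_gap: 0.0
```

Home: it's solid at z 0.074, which is 12 mm of travel. I'll back off the rim and lift.

>>> carry_out:
  deltas:
    - {"rx": 0, "ry": 0, "rz": 0, "x": -0.002, "y": 0, "z": -0.0004, "gripper": 0}
    - {"rx": 0, "ry": 0, "rz": 0, "x": -0.004, "y": 0, "z": -0.0006, "gripper": 0}
    - {"rx": 0, "ry": 0, "rz": 0, "x": -0.007, "y": 0, "z": -0.0008, "gripper": 0}
    - {"rx": 0, "ry": 0, "rz": 0, "x": -0.009, "y": 0, "z": -0.002, "gripper": 0}
    - {"rx": 0, "ry": 0, "rz": 0, "x": -0.009, "y": 0, "z": -0.01, "gripper": 0}
    - {"rx": 0, "ry": 0, "rz": 0, "x": -0.009, "y": 0, "z": -0.03, "gripper": 0}
    - {"rx": 0, "ry": 0, "rz": 0, "x": -0.009, "y": 0, "z": -0.06, "gripper": 0}
    - {"rx": 0, "ry": 0, "rz": 0, "x": -0.009, "y": 0, "z": -0.075, "gripper": 0}

```text
time: 10.65
tcp_pos: [0.5738, 0.1201, 0.1508]
tool_rot: [0.001, 0.723, 0.691, 0.001]
contact_force: [0.1, 1.2, 0.7]
finger_gap: 0.001
```

```bash
python3 -c "
from h import *
go(-.065,-.198,.15)"; python3 q.py
```

```text
delta [-0.2641 -0.1255  0.0006] rot [ 0.0015 -0.0001 -0.0008] t 10.65
stap xy 0.0607 0.066 z 0.1508 f [0.1 1.2 0.7] tau [-0.   -0.04 -0.01]
stop 0.73 [319.5 265.6] y 0.0601
dish_floor 0.75 [320.1 264. ] y 0.0597
```

>>> carry_out:
  deltas:
    - {"rx": 0, "ry": 0, "rz": 0, "x": -0.035, "y": -0.016, "z": 0, "gripper": 0.7}
    - {"rx": 0, "ry": 0, "rz": 0, "x": -0.072, "y": -0.032, "z": 0, "gripper": 0.7}
    - {"rx": 0, "ry": 0, "rz": 0, "x": -0.109, "y": -0.048, "z": 0, "gripper": 0.7}
    - {"rx": 0, "ry": 0, "rz": 0, "x": -0.146, "y": -0.064, "z": 0, "gripper": 0.7}
    - {"rx": 0, "ry": 0, "rz": 0, "x": -0.183, "y": -0.08, "z": 0, "gripper": 0.7}
    - {"rx": 0, "ry": 0, "rz": 0, "x": -0.22, "y": -0.096, "z": 0, "gripper": 0.7}
    - {"rx": 0, "ry": 0, "rz": 0, "x": -0.25, "y": -0.112, "z": 0, "gripper": 0.7}
    - {"rx": 0, "ry": 0, "rz": 0, "x": -0.264, "y": -0.116, "z": 0, "gripper": 0.7}

```text
time: 11.47
tcp_pos: [0.4432, -0.1408, 0.1467]
tool_rot: [-0.001, 0.723, 0.69, -0.001]
contact_force: [0.2, 1.0, -0.0]
finger_gap: 0.703
```

```bash
python3 - <<'E'
from h import *
go(-.055,-.2,.06)
p=cams.snapshot("top");q=np.load("q.npy");C,S=np.cos(q[2]),np.sin(q[2])
a=cams.snapshot("scene")
im=np.hstack([cv2.resize(p["pixels"][140:245,160:320],(480,315)),cv2.resize(a["pixels"][170:290,230:350],(315,315))])[:,:,::-1];cv2.imwrite("pics/t4.png",im)
E
```

```text
delta [0.0004 0.0037 0.0867] rot [-0.0025  0.0002 -0.0029] t 11.4667
```

View pics/t4.png

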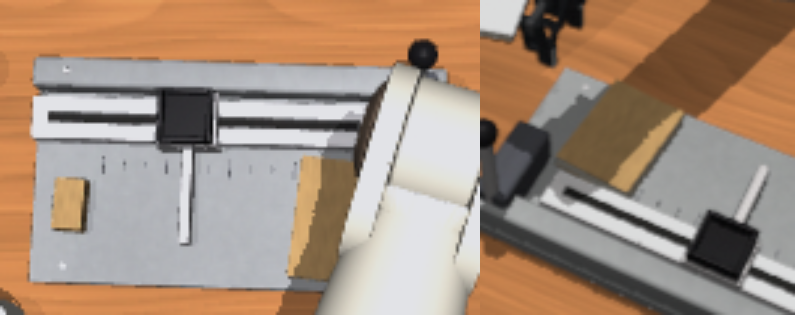

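The top crop shows the bar at u≈186 (−y face ≈191), the dish at (187,119), and the pad's +y edge at ≈300. Everything else is untouched. I'll descend behind the pad.

>>> carry_out:
  deltas:
    - {"rx": 0, "ry": 0, "rz": 0, "x": 0.0, "y": 0.002, "z": 0.03, "gripper": 0.7}
    - {"rx": 0, "ry": 0, "rz": 0, "x": 0.0, "y": 0.002, "z": 0.06, "gripper": 0.7}
    - {"rx": 0, "ry": 0, "rz": 0, "x": 0.0, "y": 0.002, "z": 0.08, "gripper": 0.7}
    - {"rx": 0, "ry": 0, "rz": 0, "x": 0.0, "y": 0.002, "z": 0.09, "gripper": 0.7}
    - {"rx": 0, "ry": 0, "rz": 0, "x": 0.0, "y": 0.002, "z": 0.09, "gripper": 0.7}
    - {"rx": 0, "ry": 0, "rz": 0, "x": 0.0, "y": 0.002, "z": 0.09, "gripper": 0.7}

```text
time: 12.07
tcp_pos: [0.4481, -0.1379, 0.0579]
tool_rot: [-0.0, 0.722, 0.692, -0.0]
contact_force: [0.1, -0.7, 0.7]
finger_gap: 0.7
```

```bash
python3 - <<'E'
from h import *
go(-.055,-.198,.027)
p=cams.snapshot("top");q=np.load("q.npy");C,S=np.cos(q[2]),np.sin(q[2])
for n,u,z in(("face end",(191,240),.048),("face in",(194,152),.048),("bar left",(180,240),.048),("dish",(187,119),.088),("box",(85,205),.05)):
    P=atz(p,(160+u[0]/3,140+u[1]/3),z)[:2]-q[:2];print(n,(C*P[0]+S*P[1]).round(4),(-S*P[0]+C*P[1]).round(4))
E
```

```text
delta [-0.0007 -0.0013  0.0309] rot [-0.0009 -0.0002  0.0002] t 12.0667
face end -0.0768 0.0498
face in 0.0253 0.0509
bar left -0.0771 0.0624
dish 0.0557 0.0551
box -0.0403 0.173
```

>>> carry_out:
  deltas:
    - {"rx": 0, "ry": 0, "rz": 0, "x": -0.001, "y": -0.001, "z": 0.015, "gripper": 0.7}
    - {"rx": 0, "ry": 0, "rz": 0, "x": -0.001, "y": -0.001, "z": 0.025, "gripper": 0.7}
    - {"rx": 0, "ry": 0, "rz": 0, "x": -0.001, "y": -0.001, "z": 0.03, "gripper": 0.7}
    - {"rx": 0, "ry": 0, "rz": 0, "x": -0.001, "y": -0.001, "z": 0.03, "gripper": 0.7}

```text
time: 12.45
tcp_pos: [0.4467, -0.1391, 0.0273]
tool_rot: [-0.001, 0.722, 0.691, -0.0]
contact_force: [0.4, 0.0, 0.5]
finger_gap: 0.699
```

>>> carry_out:
  deltas:
    - {"rx": 0, "ry": 0, "rz": 0, "x": 0.003, "y": 0, "z": 0, "gripper": 0.7}
    - {"rx": 0, "ry": 0, "rz": 0, "x": 0.006, "y": 0, "z": 0, "gripper": 0.7}
    - {"rx": 0, "ry": 0, "rz": 0, "x": 0.009, "y": 0, "z": 0, "gripper": 0.7}
    - {"rx": 0, "ry": 0, "rz": 0, "x": 0.012, "y": 0, "z": 0, "gripper": 0.7}
    - {"rx": 0, "ry": 0, "rz": 0, "x": 0.015, "y": 0, "z": 0, "gripper": 0.7}
    - {"rx": 0, "ry": 0, "rz": 0, "x": 0.018, "y": 0, "z": 0, "gripper": 0.7}
    - {"rx": 0, "ry": 0, "rz": 0, "x": 0.021, "y": 0, "z": 0, "gripper": 0.7}
    - {"rx": 0, "ry": 0, "rz": 0, "x": 0.024, "y": 0, "z": 0, "gripper": 0.7}

```text
time: 13.12
tcp_pos: [0.4483, -0.1153, 0.028]
tool_rot: [0.0, 0.723, 0.691, -0.0]
contact_force: [0.4, -1.8, 0.1]
finger_gap: 0.698
```

>>> carry_out:
  deltas:
    - {"rx": 0, "ry": 0, "rz": 0, "x": 0.004, "y": 0, "z": 0, "gripper": 0.7}
    - {"rx": 0, "ry": 0, "rz": 0, "x": 0.008, "y": 0, "z": 0, "gripper": 0.7}
    - {"rx": 0, "ry": 0, "rz": 0, "x": 0.012, "y": 0, "z": 0, "gripper": 0.7}
    - {"rx": 0, "ry": 0, "rz": 0, "x": 0.016, "y": 0, "z": 0, "gripper": 0.7}
    - {"rx": 0, "ry": 0, "rz": 0, "x": 0.02, "y": 0, "z": 0, "gripper": 0.7}
    - {"rx": 0, "ry": 0, "rz": 0, "x": 0.024, "y": 0, "z": 0, "gripper": 0.7}
    - {"rx": 0, "ry": 0, "rz": 0, "x": 0.028, "y": 0, "z": 0, "gripper": 0.7}
    - {"rx": 0, "ry": 0, "rz": 0, "x": 0.032, "y": 0, "z": 0, "gripper": 0.7}

```text
time: 13.78
tcp_pos: [0.4495, -0.0831, 0.028]
tool_rot: [0.0, 0.723, 0.691, -0.0]
contact_force: [-0.5, -4.1, 2.5]
finger_gap: 0.697
```

```bash
python3 q.py; python3 - <<'E'
from h import *
a=cams.snapshot("scene");p=cams.snapshot("top");q=np.load("q.npy")
im=np.hstack([cv2.resize(p["pixels"][140:245,160:320],(480,315)),cv2.resize(a["pixels"][170:290,230:350],(315,315))])[:,:,::-1];cv2.imwrite("pics/t5.png",im)
E
```

```text
stap xy -0.0546 -0.1425 z 0.028 f [-0.5 -4.1  2.5] tau [-0.73 -0.01 -0.01]
dish_floor 0.87 [323.4 264.3] y 0.0684
```

View pics/t5.png

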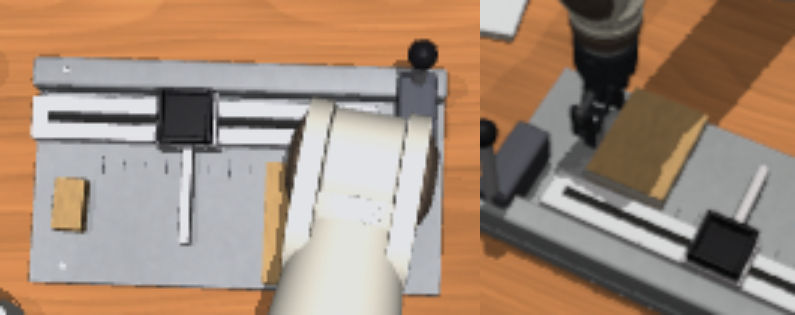

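The pad is sliding square, with ~4 N. Its front edge is at u≈265 and the face at ≈192, so about 81 mm remain.

>>> carry_out:
  deltas:
    - {"rx": 0, "ry": 0, "rz": 0, "x": 0.004, "y": 0, "z": 0, "gripper": 0.7}
    - {"rx": 0, "ry": 0, "rz": 0, "x": 0.008, "y": 0, "z": 0, "gripper": 0.7}
    - {"rx": 0, "ry": 0, "rz": 0, "x": 0.012, "y": 0, "z": 0, "gripper": 0.7}
    - {"rx": 0, "ry": 0, "rz": 0, "x": 0.016, "y": 0, "z": 0, "gripper": 0.7}
    - {"rx": 0, "ry": 0, "rz": 0, "x": 0.02, "y": 0, "z": 0, "gripper": 0.7}
    - {"rx": 0, "ry": 0, "rz": 0, "x": 0.024, "y": 0, "z": 0, "gripper": 0.7}
    - {"rx": 0, "ry": 0, "rz": 0, "x": 0.028, "y": 0, "z": 0, "gripper": 0.7}
    - {"rx": 0, "ry": 0, "rz": 0, "x": 0.032, "y": 0, "z": 0, "gripper": 0.7}

```text
time: 14.7
tcp_pos: [0.4509, -0.051, 0.0279]
tool_rot: [-0.0, 0.722, 0.691, -0.0]
contact_force: [-0.4, 0.1, -0.4]
finger_gap: 0.698
```

>>> carry_out:
  deltas:
    - {"rx": 0, "ry": 0, "rz": 0, "x": 0.004, "y": 0, "z": 0, "gripper": 0.7}
    - {"rx": 0, "ry": 0, "rz": 0, "x": 0.008, "y": 0, "z": 0, "gripper": 0.7}
    - {"rx": 0, "ry": 0, "rz": 0, "x": 0.012, "y": 0, "z": 0, "gripper": 0.7}
    - {"rx": 0, "ry": 0, "rz": 0, "x": 0.016, "y": 0, "z": 0, "gripper": 0.7}
    - {"rx": 0, "ry": 0, "rz": 0, "x": 0.02, "y": 0, "z": 0, "gripper": 0.7}
    - {"rx": 0, "ry": 0, "rz": 0, "x": 0.024, "y": 0, "z": 0, "gripper": 0.7}
    - {"rx": 0, "ry": 0, "rz": 0, "x": 0.028, "y": 0, "z": 0, "gripper": 0.7}
    - {"rx": 0, "ry": 0, "rz": 0, "x": 0.032, "y": 0, "z": 0, "gripper": 0.7}

```text
time: 15.37
tcp_pos: [0.4523, -0.0191, 0.0279]
tool_rot: [0.0, 0.722, 0.691, -0.0]
contact_force: [1.3, -0.4, -1.5]
finger_gap: 0.7
```

>>> carry_out:
  deltas:
    - {"rx": 0, "ry": 0, "rz": 0, "x": 0.002, "y": 0, "z": 0, "gripper": 0.7}
    - {"rx": 0, "ry": 0, "rz": 0, "x": 0.004, "y": 0, "z": 0, "gripper": 0.7}
    - {"rx": 0, "ry": 0, "rz": 0, "x": 0.006, "y": 0, "z": 0, "gripper": 0.7}
    - {"rx": 0, "ry": 0, "rz": 0, "x": 0.008, "y": 0, "z": 0, "gripper": 0.7}

```text
time: 15.7
tcp_pos: [0.4527, -0.0114, 0.0279]
tool_rot: [0.0, 0.723, 0.691, -0.0]
contact_force: [-0.8, -0.9, -1.5]
finger_gap: 0.696
```

```bash
python3 q.py; python3 - <<'E'
from h import *
a=cams.snapshot("scene");save(a,"t6.png",(240,170,350,270),6)
E
```

```text
stap xy -0.0546 -0.0706 z 0.0279 f [-0.8 -0.9 -1.5] tau [-0.29  0.01  0.04]
stop 0.88 [323.2 263.2] y 0.0665
dish_floor 0.65 [313.8 258.1] y 0.0363
dish_floor 0.58 [321.7 263.9] y 0.0637
```

View pics/t6.png

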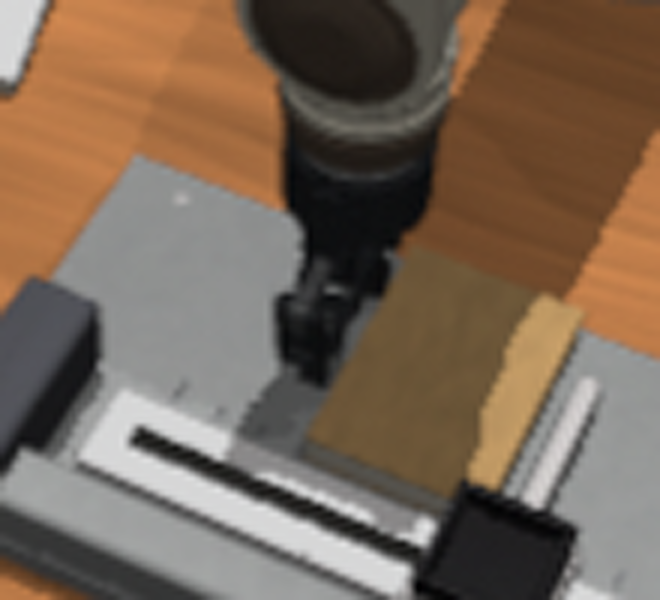

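The pad is square, with a gap of roughly 10 mm left to the bar. I'll close it slowly.

>>> carry_out:
  deltas:
    - {"rx": 0, "ry": 0, "rz": 0, "x": 0.0015, "y": 0, "z": 0, "gripper": 0.7}
    - {"rx": 0, "ry": 0, "rz": 0, "x": 0.003, "y": 0, "z": 0, "gripper": 0.7}
    - {"rx": 0, "ry": 0, "rz": 0, "x": 0.0045, "y": 0, "z": 0, "gripper": 0.7}
    - {"rx": 0, "ry": 0, "rz": 0, "x": 0.006, "y": 0, "z": 0, "gripper": 0.7}

```text
time: 16.23
tcp_pos: [0.453, -0.0055, 0.028]
tool_rot: [0.0, 0.723, 0.691, -0.0]
contact_force: [0.6, -2.3, 0.7]
finger_gap: 0.701
```

>>> carry_out:
  deltas:
    - {"rx": 0, "ry": 0, "rz": 0, "x": 0.001, "y": 0, "z": 0, "gripper": 0.7}
    - {"rx": 0, "ry": 0, "rz": 0, "x": 0.002, "y": 0, "z": 0, "gripper": 0.7}
    - {"rx": 0, "ry": 0, "rz": 0, "x": 0.003, "y": 0, "z": 0, "gripper": 0.7}
    - {"rx": 0, "ry": 0, "rz": 0, "x": 0.003, "y": 0, "z": 0, "gripper": 0.7}

```text
time: 16.57
tcp_pos: [0.4531, -0.0023, 0.028]
tool_rot: [0.0, 0.722, 0.691, 0.0]
contact_force: [-0.6, -2.5, 1.6]
finger_gap: 0.703
```

>>> carry_out:
  deltas:
    - {"rx": 0, "ry": 0, "rz": 0, "x": 0.001, "y": 0, "z": 0, "gripper": 0.7}
    - {"rx": 0, "ry": 0, "rz": 0, "x": 0.002, "y": 0, "z": 0, "gripper": 0.7}
    - {"rx": 0, "ry": 0, "rz": 0, "x": 0.003, "y": 0, "z": 0, "gripper": 0.7}
    - {"rx": 0, "ry": 0, "rz": 0, "x": 0.003, "y": 0, "z": 0, "gripper": 0.7}

```text
time: 16.9
tcp_pos: [0.4533, 0.0007, 0.028]
tool_rot: [0.0, 0.722, 0.691, 0.0]
contact_force: [0.5, -3.2, 2.3]
finger_gap: 0.696
```

>>> carry_out:
  deltas:
    - {"rx": 0, "ry": 0, "rz": 0, "x": 0.001, "y": 0, "z": 0, "gripper": 0.7}
    - {"rx": 0, "ry": 0, "rz": 0, "x": 0.002, "y": 0, "z": 0, "gripper": 0.7}
    - {"rx": 0, "ry": 0, "rz": 0, "x": 0.003, "y": 0, "z": 0, "gripper": 0.7}
    - {"rx": 0, "ry": 0, "rz": 0, "x": 0.003, "y": 0, "z": 0, "gripper": 0.7}

```text
time: 17.23
tcp_pos: [0.4533, 0.0035, 0.0279]
tool_rot: [0.0, 0.723, 0.691, -0.0]
contact_force: [-0.7, -5.0, 2.5]
finger_gap: 0.696
```

```bash
python3 q.py; python3 - <<'E'
from h import *
a=cams.snapshot("scene");save(a,"t7.png",(270,190,350,260),8)
E
```

```text
stap xy -0.0546 -0.0558 z 0.0279 f [-0.7 -5.   2.5] tau [-0.87  0.03 -0.09]
stop 0.9 [324. 265.] y 0.0709
dish_floor 0.87 [322.1 263.5] y 0.0642
dish_floor 0.48 [229.8 157.5] y -0.3869
```

View pics/t7.png

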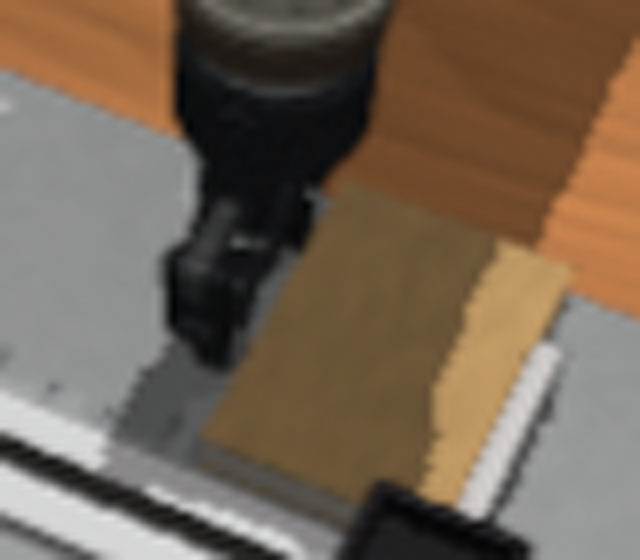

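The pad now visibly touches the bar and lies parallel to it. I'll push gently to seat it.

>>> carry_out:
  deltas:
    - {"rx": 0, "ry": 0, "rz": 0, "x": 0.001, "y": 0, "z": 0, "gripper": 0.7}
    - {"rx": 0, "ry": 0, "rz": 0, "x": 0.002, "y": 0, "z": 0, "gripper": 0.7}
    - {"rx": 0, "ry": 0, "rz": 0, "x": 0.002, "y": 0, "z": 0, "gripper": 0.7}

```text
time: 17.68
tcp_pos: [0.4534, 0.0054, 0.0279]
tool_rot: [0.0, 0.723, 0.691, -0.0]
contact_force: [-0.7, -5.8, 3.8]
finger_gap: 0.701
```

>>> carry_out:
  deltas:
    - {"rx": 0, "ry": 0, "rz": 0, "x": 0.001, "y": 0, "z": 0, "gripper": 0.7}
    - {"rx": 0, "ry": 0, "rz": 0, "x": 0.002, "y": 0, "z": 0, "gripper": 0.7}
    - {"rx": 0, "ry": 0, "rz": 0, "x": 0.002, "y": 0, "z": 0, "gripper": 0.7}

```text
time: 17.93
tcp_pos: [0.4535, 0.0074, 0.0279]
tool_rot: [0.0, 0.723, 0.691, -0.0]
contact_force: [-0.7, -5.1, 4.0]
finger_gap: 0.702
```

>>> carry_out:
  deltas:
    - {"rx": 0, "ry": 0, "rz": 0, "x": 0.001, "y": 0, "z": 0, "gripper": 0.7}
    - {"rx": 0, "ry": 0, "rz": 0, "x": 0.002, "y": 0, "z": 0, "gripper": 0.7}
    - {"rx": 0, "ry": 0, "rz": 0, "x": 0.002, "y": 0, "z": 0, "gripper": 0.7}

```text
time: 18.18
tcp_pos: [0.4534, 0.0085, 0.028]
tool_rot: [0.001, 0.723, 0.691, -0.001]
contact_force: [-1.5, -10.9, 4.0]
finger_gap: 0.704
```

It blocks at 11 N: the lock holds and the pad is seated. I'll back away and check.

>>> carry_out:
  deltas:
    - {"rx": 0, "ry": 0, "rz": 0, "x": -0.003, "y": 0, "z": 0, "gripper": 0.7}
    - {"rx": 0, "ry": 0, "rz": 0, "x": -0.01, "y": 0, "z": 0, "gripper": 0.7}
    - {"rx": 0, "ry": 0, "rz": 0, "x": -0.025, "y": 0, "z": 0, "gripper": 0.7}
    - {"rx": 0, "ry": 0, "rz": 0, "x": -0.04, "y": 0, "z": -0.01, "gripper": 0.7}
    - {"rx": 0, "ry": 0, "rz": 0, "x": -0.06, "y": 0, "z": -0.04, "gripper": 0.7}
    - {"rx": 0, "ry": 0, "rz": 0, "x": -0.08, "y": 0, "z": -0.075, "gripper": 0.7}
    - {"rx": 0, "ry": 0, "rz": 0, "x": -0.1, "y": 0, "z": -0.11, "gripper": 0.7}
    - {"rx": 0, "ry": 0, "rz": 0, "x": -0.12, "y": 0, "z": -0.14, "gripper": 0.7}

```text
time: 18.85
tcp_pos: [0.4481, -0.1112, 0.1699]
tool_rot: [-0.0, 0.722, 0.692, 0.001]
contact_force: [1.2, -0.7, 0.6]
finger_gap: 0.702
```

>>> carry_out:
  deltas:
    - {"rx": 0, "ry": 0, "rz": 0, "x": -0.04, "y": 0, "z": -0.01, "gripper": 0.7}
    - {"rx": 0, "ry": 0, "rz": 0, "x": -0.08, "y": -0.01, "z": -0.02, "gripper": 0.7}
    - {"rx": 0, "ry": 0, "rz": 0, "x": -0.12, "y": -0.02, "z": -0.02, "gripper": 0.7}
    - {"rx": 0, "ry": 0, "rz": 0, "x": -0.12, "y": -0.02, "z": -0.02, "gripper": 0.7}

```text
time: 19.18
tcp_pos: [0.4214, -0.2347, 0.1881]
tool_rot: [0.001, 0.724, 0.69, -0.0]
contact_force: [0.7, -0.1, -0.7]
finger_gap: 0.704
```

```bash
python3 - <<'E'
from h import *
a=cams.snapshot("scene");p=cams.snapshot("top");print(get_state()["contact_force"])
im=np.hstack([cv2.resize(p["pixels"][150:225,180:290],(440,300),interpolation=2),cv2.resize(a["pixels"][195:285,280:380],(333,300),interpolation=2)])[:,:,::-1];cv2.imwrite("pics/t8.png",im)
E
```

```text
[-0.2883679  -0.14771259 -0.42814349]
```

View pics/t8.png

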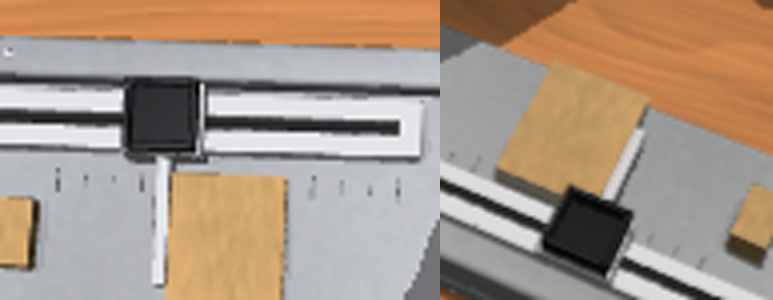

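Both views show the pad edge flush with the bar: pad edge (172,175)→(166,300), bar about the same slope. The dish is low and the staple box is in place. I'll hand in.

```bash
python3 -c "
from h import *
print(job.close_job())"
```

```text
the job is handed in; nothing more can be done
None
```

The stop is locked and the pad sits snug and square against it. I handed the job in at about 19 s, and no verdict is reported.

- **Locking the stop:** With closed fingers in the dish, I slid the stop about 60 mm towards +y. Near 0.086 on the slide the force dropped from about 9 N to about 1 N, meaning the pin had found its hole. I pressed the dish down until it went solid at 12 mm of travel, with up to 9.6 N.
- **Seating the pad:** I pushed the pad along the bed with two open fingers until it met the bar. It moved the stop through its few millimetres of play and then blocked at about 11 N, which confirms the lock holds.
- **Last checks:** The final pictures show the pad flush with the bar and parallel to it within about 0.01 rad, lying flat. The staple box is where it was; the other desk items were not re-checked individually, but the arm never went near them. The arm was clear, with no contact force.
- **Less certain:** The trained networks placed the stop up to 15 mm differently from my own measurements, so I went by pixel edges and the force readings instead. I did not measure the dish depth again after lifting off, but it still looks low in the pictures.

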